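# Hold the enabling paddle for a UV bottle inspection

### The arm

A 7-joint arm with a two-finger parallel gripper is mounted at the origin on a cart in front of the work surface, level with it; the furniture and walls round the work are solid. World frame = base frame: x ahead of the robot, y to its left, z up, the work surface at z = 0. Lengths are in m, angles in degrees, forces in N, time in s.
With the tool pointing down it reaches from about 0.425 to 0.875 m from the base axis. Payload 4.7 kg.
Tool frame: the origin (TCP) lies on the mounting face of the last link; the fingertips stand 182 mm ahead of it and the grasp point (between the pads) lies 164 mm ahead of it; z points along the fingers, x is the direction in which the jaws open and shut, and the axes are right-handed (so a half turn about z gives the same grasp; the last joint's range is limited). The gripper opens to 87 mm and grips with 3 to 60 N. Pads are 19 mm wide; open, the fingers measure 117 mm over their backs; the gripper's body (75 mm by 190 mm) begins 51 mm behind the grasp point.
Start: joints at [-64.509, 18.392, -4.016, 83.108, 1.295, 78.541, -3.26], TCP at [0.271, 0.591, 0.405] pointing down, gripper open.
Joint ranges: [-163.93, 163.93], [-17.29, 119.83], [-79.2, 71.16], [3.27, 140.29], [-89.18, 269.18], [5.43, 117.66], [-154.24, 154.24]. Speed limits (degrees/s): [147.25, 147.25, 180, 180, 180, 180, 180].

### API

Orientations are given as [roll, pitch, yaw] about the fixed x, y, z axes, in that order (R = Rz(yaw) Ry(pitch) Rx(roll)).
In Python, from cell import status, cams, env, outline_of, landmark_of gives the robot as it stands. The module is installed in compiled form; this text tells all that it offers.
- The arm moves only by the tool jog_arm, never from a script. Its argument "rows" is a list of rows, each a list of 7 numbers: the closure, from 0 (fully open) to 1 (shut), then the shift along the tool's x, y, z in m, then the turn, a rotation vector about the tool's x, y, z in degrees. A call has 1 to 12 rows; each row shifts and turns the commanded pose from where the row before left it, along the tool's axes as they then stand; what a row does not reach is not made up. A row lasts 1/12 s, in which the tool goes at most 41.7 mm and 7.16 degrees, less where a joint would pass 70% of its speed; a pose out of reach is approached as far as the arm can. A call with a gripper value outside its range is refused whole. The fingers move at their own pace and stop on an object; "grip_force" is the grip in N (left out, the last holds). Time passes only in rows, so rows that do not move let the fingers close. It gives the time, the measured TCP pose, the force and the opening at its end, in the units of the state.
- status.get_obs(): the state, without advancing time (a new reading comes with each control period).
- cams.read_camera(name): name is "side" or "top"; returns (picture, depth): 480x640x3 uint8, red, green, blue; 480x640 float32, m along the optical axis (not along the pixel's ray), 0 where there is no reading.
- cams.camera_params(name): a dict with "vfov" (degrees; the focal length in pixels is half the picture's height over the tangent of half this angle, whatever the lens; pixels are square), "cx", "cy" (the principal point, pixels), "eye" and "attitude" of the camera in the world. Camera axes: x right, y up, looking along -z (the intrinsics and any distortion apply to the point x, -y, -z); pixel columns grow to the right and rows downward; lengths in m; the calibration is good to about 2 mm. A picture is of the moment at which its call begins. camera_params takes no time and is no camera call.
- env.sign_off(): hands the job in, once; it reports no verdict.
Trained networks look in the newest picture that a camera, given by its name, has taken for a name from the list of things; names that differ only in an ending like _2 or _b are one class to them, and where a whole thing is asked for, a point or a joint stands for the part that bears it (a point fixed in the world has none). Each returns a list of dicts, best first, with "conf" (0 to 1); they miss things now and then, are a little off and sometimes report something else, mostly with a low value. They report only what shows in the picture. A call takes as long as a camera call. They do not tell look-alikes from the thing itself.
- outline_of(camera, name): "pixels" (480x640 bool, what is visible of it) and "box" ([left, top, right, bottom] in pixels, round what is visible of it).
- landmark_of(camera, name): "position" ([row, column] in pixels: a listed point, or the origin of a listed thing).
The state is a dict: "time_s": time; "qpos": joint angles; "joint_velocities": joint speeds; "effort": joint torques, N m; "tool_pos": TCP position; "tool_rot": TCP orientation; "force": force on the tool from outside, world axes, zero at the start; "wrist_torque": the same for the moment, N m; "grip_width": finger opening in m.
Only numpy, scipy, OpenCV 4.12 (cv2) and the standard library are available. Lean on these libraries where they do the work, as an engineer would, in place of code of your own. Each camera call takes 0.05 s, during which the arm holds its last target. There are 200 camera calls.

### The job

Lay the brown bottle on its side in the middle of the inspection station's V cradle (cap to either end), setting it down in the gripper rather than dropping it, and let go of it. Then press the blue paddle of the control box about half-way down, to the green band and never right through to the stop, and finish while still holding it there, for the lamp runs only in that middle position. Leave the other things standing where they are.

Things in the scene. Friction and masses are not known exactly. Their poses are not given: they have to be found in the camera images.
- brown_bottle: Small amber-brown reagent bottle with a black screw cap and a white label, loose, 45 to 90 g. It starts upright on the surface. Round body 36 mm in diameter from 0 to 50 mm height; cap 29 mm in diameter up to 66 mm. Origin at the centre of its underside, z along its axis towards the cap.
- brown_mid (a point): Point on the brown bottle's axis, 25 mm above its underside: the middle of the 36 mm body. Axes as the bottle's.
- station: Fixed UV inspection station: grey base plate (top 12 mm up) from 50 mm in front of to 200 mm behind its origin, 120 mm wide; V cradle at the front, white lamp head at the back on a post 175 mm behind the groove. Head: nearest edge 125 mm behind the groove, 80 to 155 mm up. Origin on the work surface under the cradle's middle; x points from cradle to post, y along the groove, z up.
- cradle_seat (a point): Middle of the bottle's body (brown_mid) when the bottle lies in the middle of the cradle: 65.5 mm above the work surface. Axes as the station's (y along the groove). Black V cradle, 80 mm long in y, symmetrical: 45 degree flanks meet 40 mm up and end 55 mm up, only 36 mm apart over the outside, so fingers can straddle it; nothing but base plate beside it. Cap to either end.
- control: Fixed dead-man control box, grey, 105 x 100 x 45 mm high, with a blue paddle on a steel stem above it; beside the paddle (at +y) a small upright plate up to 71 mm above the surface, with three bands on the side that faces the robot (-x): white above, green in the middle, red below, 8 mm each. Origin on the work surface under the middle; z up.
- paddle_top (a point): Middle of the paddle's flat top, 60 (x) by 52 (y) mm, 85 mm above the work surface when it is up. It sinks with the paddle. A small yellow pointer on its +y edge sinks with it along the bands: white is 0 to 8 mm of travel, green 8 to 16 mm, red beyond.
- paddle (a joint): Travel of the paddle straight down, m: 0 up, 0.024 at its stop. A spring lifts it again when let go: about 2.1 N to start it, 6.3 N at 12 mm and 10.5 N at the stop.
- white_bottle: Bystander: bottle of the same shape as the brown one, but white with a black cap, upright. Origin at the centre of its underside.
- black_bottle: Bystander: bottle of the same shape, but black with a black cap, upright. Origin at the centre of its underside.
- beaker: Bystander: clear beaker 75 x 81 x 95 mm high at the back left. Origin at the centre of its underside.
- jar: Bystander: white wide jar, 95 mm in diameter, 166 mm high, at the back right. Origin at the centre of its underside.
- wash_bottle: Bystander: white wash bottle with a blue spout, 62 x 77 x 197 mm high, at the back right. Origin near the centre of its underside.
- tape: Bystander: roll of yellow tape lying flat, 68 mm in diameter, 18 mm high, on the left. Origin at the centre of its underside.
Not all that is in view belongs to the job. Leave any purple look-alike of the control alone. Leave any yellow look-alike of the brown_bottle alone.

How it is judged (in metres and radians):
On the way, in this order (a step that is already met when the one before it is completed fails the run):
1. the brown bottle is brought down into the cradle in the gripper: its middle within 30 mm of the seat while the fingers still hold it, the paddle still up (distance between brown_mid and cradle_seat below 0.03 m and contact force between any of the fingers, the arm and brown_bottle above 0.5 N and value of joint paddle below 0.004 m), for 0.05 s.
2. the brown bottle lies on its side in the cradle, let go, the paddle still up (x of brown_mid in the frame of cradle_seat between -0.007 and 0.007 m and y of brown_mid in the frame of cradle_seat between -0.02 and 0.02 m and z of brown_mid in the frame of cradle_seat between -0.006 and 0.006 m and angle between the z axis of brown_bottle and the y axis of station, either way round below 0.15 rad and contact force between each of the arm, the fingers and brown_bottle below 0.05 N and value of joint paddle below 0.004 m), for 0.2 s.
3. the robot holds the paddle in the green band for half a second with the bottle in the cradle (x of brown_mid in the frame of cradle_seat between -0.007 and 0.007 m and y of brown_mid in the frame of cradle_seat between -0.02 and 0.02 m and z of brown_mid in the frame of cradle_seat between -0.006 and 0.006 m and angle between the z axis of brown_bottle and the y axis of station, either way round below 0.15 rad and value of joint paddle between 0.008 and 0.016 m and contact force between any of the fingers, the arm and paddle above 2 N), for 0.5 s.
At the end, for the whole second after the job is handed in: The brown bottle lies untouched, at rest, on its side in the cradle (middle within 20 mm along the groove, 7 mm across, 6 mm in height; axis within 0.15 rad of the groove), and the robot keeps pushing the paddle (over 2 N), holding it still at 8 to 16 mm of travel, the green band (all of step 3 and contact force between each of the arm, the fingers and brown_bottle below 0.05 N and linear speed of brown_bottle below 0.02 m/s and velocity of joint paddle between -0.01 and 0.01 m/s); the arm keeps its last pose, push and grip.
It fails at once if the paddle is pushed right through, past 22.5 mm of its 24 mm travel (value of joint paddle above 0.0225 m).
It fails at once if the white or the black bottle is shifted more than 40 mm or knocked over (distance of any of white_bottle, black_bottle from where it was at the start of the episode above 0.04 m or angle between any of white_bottle, black_bottle's own z axis and vertical above 0.5 rad).
It fails at once if the beaker, jar, wash bottle or tape is shifted more than 40 mm or tipped over (distance of any of beaker, jar, wash_bottle, tape from where it was at the start of the episode above 0.04 m or angle between any of beaker, jar, wash_bottle, tape's own z axis and vertical above 0.5 rad).
It also fails if it takes over 54 s, if anything falls off the work surface, if the arm or the gripper's body presses on something with over 40 N, if the wrist force passes 120 N, or if a joint passes its speed limit or range.

## Working session

There is one attempt and no reset: what is moved stays moved. The work goes in short steps, Python scripts to look and compute and a tool call to move; the robot and the scene stay as the last step left them, time stands still between calls to the robot, and variables do not carry over. Pictures are saved under pics/ and viewed, about 8 in all and at most 12, crops included, and the job is handed in when it is done.

Besides the shell and the picture viewer there is one more tool, called after ">>>" by a JSON object that holds its "method" and its "body". jog_arm: Moves the arm, as the interface text tells. Its arguments: {"type":"object","properties":{"rows":{"type":"array"},"grip_force":{"type":"number"}},"required":["rows"]}

```bash
mkdir -p pics
python3 - <<'E'
from cell import status,cams
import cv2
print(status.get_obs())
for n in ("side","top"):
    p=cams.camera_params(n);print(n,p)
    im,d=cams.read_camera(n)
    cv2.imwrite(f"pics/{n}0.png",im[:,:,::-1])
E
```

```text
{'time_s': 0.0, 'qpos': array([-64.50818459,  18.4411869 ,  -4.01422894,  83.1737917 ,
         1.29476393,  78.5418662 ,  -3.26093336]), 'joint_velocities': array([-0.088072  , -0.08283571, -0.02145839,  0.04755922, -0.04203051,
        0.04711857,  0.01144073]), 'effort': array([-1.44657802e-04, -4.91281199e+01, -4.04041372e-01, -3.12529457e+01,
       -6.39271550e-02,  4.36902686e-02,  1.96388032e-04]), 'tool_pos': array([0.27140638, 0.59040741, 0.40364662]), 'tool_rot': array([1.79994081e+02, 1.11619946e-01, 6.53156875e+01]), 'force': array([-0.28772943, -0.56407068, -0.14851985]), 'wrist_torque': array([-0.02800979,  0.00640759, -0.00567094]), 'grip_width': 0.08701415651917764}
side {'vfov': 48.730360503061355, 'cx': 331.5412146832993, 'cy': 246.24562275879435, 'eye': array([ 0.36790015, -1.02991576,  0.85177625]), 'attitude': array([54.86109246, -1.3981976 , -7.32445346])}
top {'vfov': 55.559736096610465, 'cx': 319.2360162577353, 'cy': 236.10208154356718, 'eye': array([0.46312816, 0.05098531, 1.29755423]), 'attitude': array([  4.22746135,  -0.94085594, -90.35044303])}
```

View pics/side0.png

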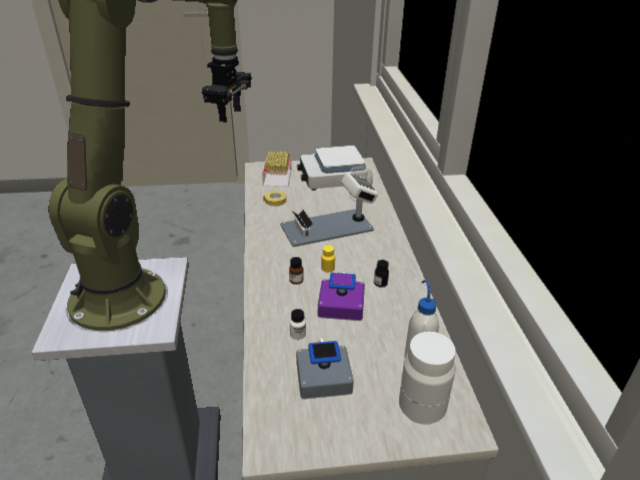

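View pics/top0.png

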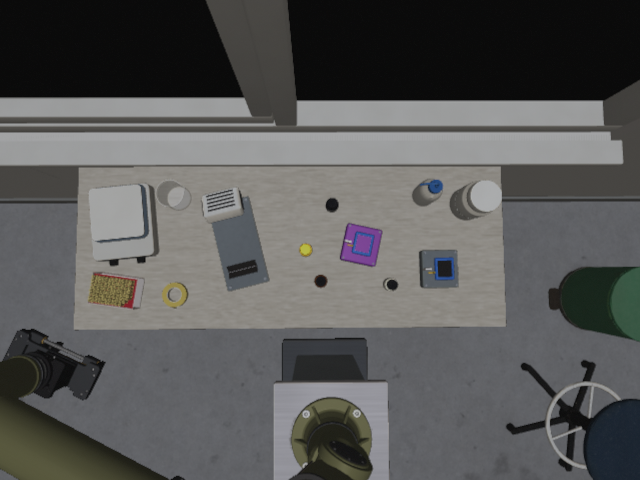

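Side view: brown bottle at (296,271), cradle at about (303,222), control at (325,370). Top view: brown bottle at (321,281), cradle at (242,269), control at (440,268); the purple and yellow decoys sit between them.

```bash
cat > h.py <<'E'
import numpy as np,cv2
from scipy.spatial.transform import Rotation as R
from cell import status,cams,outline_of,landmark_of
def rot(rpy): return R.from_euler('xyz',rpy,degrees=True)
def cloud(n):
    im,d=cams.read_camera(n);p=cams.camera_params(n)
    f=240/np.tan(np.radians(p['vfov']/2))
    v,u=np.mgrid[:480,:640]
    c=np.stack([(u-p['cx'])/f*d,-(v-p['cy'])/f*d,-d],-1)
    w=rot(p['attitude']).apply(c.reshape(-1,3)).reshape(480,640,3)+p['eye']
    w[d==0]=np.nan
    return im,d,w
def px(n,w):
    p=cams.camera_params(n);f=240/np.tan(np.radians(p['vfov']/2))
    c=rot(p['attitude']).inv().apply(np.atleast_2d(w)-p['eye'])
    return np.c_[p['cy']-f*c[:,1]/-c[:,2], p['cx']+f*c[:,0]/-c[:,2]]
E
python3 - <<'E'
from h import *
np.set_printoptions(precision=4,suppress=True)
im,d,w=cloud("top")
def sel(u0,u1,v0,v1,z0,z1):
    s=w[v0:v1,u0:u1].reshape(-1,3); return s[(s[:,2]>z0)&(s[:,2]<z1)]
print("table z",np.nanmedian(w[300:320,350:450,2]),np.nanmedian(w[180:200,350:400,2]), np.nanmedian(w[300:320,210:250,2]))
def rep(n,s):
    r=cv2.minAreaRect((s[:,:2]*1000).astype(np.float32)); print(n,len(s),s.mean(0),s[:,2].min(),s[:,2].max(),r)
for n,u,v in (("brown",321,281),("white",391,284),("black",332,205),("yellow",306,250)):
    rep(n,sel(u-12,u+12,v-12,v+12,.058,.08))
rep("cradle",sel(222,262,255,285,.03,.07))
rep("paddle",sel(420,460,250,290,.075,.1))
rep("box",sel(415,465,245,292,.03,.06))
rep("base",sel(205,272,190,295,.006,.018))
rep("purple",sel(335,385,220,270,.03,.1))
rep("head",sel(195,250,180,225,.07,.2))
rep("tape",sel(155,195,275,315,.01,.03))
for n in("top","side"):
    im,d,w=cloud(n)
    for k in("brown_bottle","cradle_seat","paddle_top","station","control"):
        for r in landmark_of(n,k)[:2]:
            a,b=np.round(r['position']).astype(int); print(n,k,round(r['conf'],2),r['position'],w[a,b])
E
```

```text
table z -0.0004632899602370344 -0.0006922833254889849 -0.0008650872418292099
brown 86 [0.4318 0.0271 0.0646] 0.058743066571760316 0.07136505073039445 ((432.7873840332031, 27.45986557006836), (24.48784828186035, 26.911758422851562), 89.20762634277344)
white 87 [ 0.4214 -0.1666  0.065 ] 0.0588031425466653 0.06979998026306289 ((420.8502197265625, -165.968505859375), (26.355180740356445, 26.81993865966797), 88.84143829345703)
black 87 [ 0.6442 -0.0064  0.0648] 0.05803192227744636 0.07201152923855081 ((644.6607666015625, -6.5991668701171875), (24.886768341064453, 27.93269920349121), 88.36067962646484)
yellow 85 [0.5183 0.0679 0.0648] 0.058363612673304255 0.07169074539731857 ((518.0701904296875, 68.94406127929688), (27.07220458984375, 24.82608413696289), 89.68358612060547)
cradle 369 [0.4662 0.2406 0.0474] 0.03248875519510852 0.05988986011159181 ((466.08013916015625, 240.80703735351562), (33.883365631103516, 79.51718139648438), 13.720702171325684)
paddle 433 [ 0.4639 -0.3016  0.0844] 0.07638700736778858 0.09238038412330796 ((463.5367736816406, -296.38519287109375), (59.35425567626953, 65.2
[... 1228 characters left out ...]
on 0.93 [270.2, 242.9] [0.4637 0.2395 0.0412]
top control 0.82 [243.9, 357.6] [ 0.5309 -0.0727  0.0863]
top control 0.55 [270.5, 436.8] [ 0.4605 -0.2837  0.0821]
side brown_bottle 0.84 [267.4, 328.8] [0.5204 0.049  0.0194]
side brown_bottle 0.61 [279.7, 298.8] [0.4398 0.0116 0.0126]
side cradle_seat 0.82 [211.6, 301.2] [0.4667 0.2773 0.0495]
side paddle_top 0.95 [281.3, 337.8] [ 0.5221 -0.0928  0.0868]
side paddle_top 0.67 [349.2, 322.9] [ 0.4635 -0.3012  0.0875]
side station 0.94 [232.0, 304.5] [0.4689 0.2036 0.0287]
side station 0.55 [358.8, 416.7] [ 0.615  -0.4121  0.161 ]
side control 0.95 [380.5, 325.0] [ 0.4633 -0.3426  0.0449]
side control 0.83 [306.6, 341.9] [ 0.5278 -0.1297  0.0395]
```

```bash
cat > plan.py <<'E'
from h import *
# tool frames: tilt about tool x from "down, yaw 13.7"
YAW=13.7
def frame(t): return rot([180,0,YAW])*R.from_rotvec([t,0,0],degrees=True)
def tcp(gp,t): return np.array(gp)-.164*frame(t).as_matrix()[:,2]
def rows(p0,R0,p1,R1,n,c):
    rv=(R0.inv()*R1).as_rotvec()/n
    out=[];Rk=R0
    for k in range(n):
        d=Rk.inv().apply((p1-p0)/n); out.append([c]+[round(float(x),4) for x in d]+[round(float(x),2) for x in np.degrees(rv)])
        Rk=Rk*R.from_rotvec(rv)
    return out
def cur():
    o=status.get_obs(); return o['tool_pos'],rot(o['tool_rot']),o
E
python3 - <<'E'
from plan import *
p,Q,o=cur()
t=tcp([.415,.096,.101],-45); print(t)
for r in rows(p,Q,t,frame(-45),16,0): print(r)
E
```

```text
[0.38753494 0.20866619 0.21696551]
[0, -0.0187, 0.0166, 0.0117, -2.62, -1.27, 3.05]
[0, -0.0175, 0.017, 0.0129, -2.62, -1.27, 3.05]
[0, -0.0163, 0.0172, 0.0141, -2.62, -1.27, 3.05]
[0, -0.015, 0.0174, 0.0152, -2.62, -1.27, 3.05]
[0, -0.0138, 0.0175, 0.0163, -2.62, -1.27, 3.05]
[0, -0.0125, 0.0174, 0.0174, -2.62, -1.27, 3.05]
[0, -0.0111, 0.0172, 0.0184, -2.62, -1.27, 3.05]
[0, -0.0098, 0.0169, 0.0195, -2.62, -1.27, 3.05]
[0, -0.0085, 0.0165, 0.0204, -2.62, -1.27, 3.05]
[0, -0.0072, 0.0159, 0.0213, -2.62, -1.27, 3.05]
[0, -0.0058, 0.0153, 0.0222, -2.62, -1.27, 3.05]
[0, -0.0046, 0.0145, 0.023, -2.62, -1.27, 3.05]
[0, -0.0033, 0.0137, 0.0237, -2.62, -1.27, 3.05]
[0, -0.002, 0.0127, 0.0244, -2.62, -1.27, 3.05]
[0, -0.0009, 0.0117, 0.025, -2.62, -1.27, 3.05]
[0, 0.0003, 0.0105, 0.0255, -2.62, -1.27, 3.05]
```

>>> {"method": "jog_arm", "body": {"rows": [[0,-0.0187,0.0166,0.0117,-2.62,-1.27,3.05],[0,-0.0175,0.017,0.0129,-2.62,-1.27,3.05],[0,-0.0163,0.0172,0.0141,-2.62,-1.27,3.05],[0,-0.015,0.0174,0.0152,-2.62,-1.27,3.05],[0,-0.0138,0.0175,0.0163,-2.62,-1.27,3.05],[0,-0.0125,0.0174,0.0174,-2.62,-1.27,3.05],[0,-0.0111,0.0172,0.0184,-2.62,-1.27,3.05],[0,-0.0098,0.0169,0.0195,-2.62,-1.27,3.05],[0,-0.0085,0.0165,0.0204,-2.62,-1.27,3.05],[0,-0.0072,0.0159,0.0213,-2.62,-1.27,3.05]], "grip_force": 20}}

```text
time_s: 1.58
tool_pos: [0.3442, 0.3507, 0.2874]
tool_rot: [151.5, 4.9, 32.8]
force: [-0.3, -0.1, 0.2]
grip_width: 0.087
```

>>> {"method": "jog_arm", "body": {"rows": [[0,-0.0058,0.0153,0.0222,-2.62,-1.27,3.05],[0,-0.0046,0.0145,0.023,-2.62,-1.27,3.05],[0,-0.0033,0.0137,0.0237,-2.62,-1.27,3.05],[0,-0.002,0.0127,0.0244,-2.62,-1.27,3.05],[0,-0.0009,0.0117,0.025,-2.62,-1.27,3.05],[0,0.0003,0.0105,0.0255,-2.62,-1.27,3.05],[0,0,0,0,0,0,0],[0,0,0,0,0,0,0]]}}

```text
time_s: 2.25
tool_pos: [0.3877, 0.2074, 0.2167]
tool_rot: [134.9, 0.1, 13.6]
force: [-0.1, 0.3, -0.4]
grip_width: 0.0876
```

Run:
```python
from plan import *
p,Q,o=cur(); print(o)
im,d,w=cloud("side"); cv2.imwrite("pics/s1.png",cv2.resize(im[60:420,40:440,::-1],None,fx=1.6,fy=1.6))
t=tcp([.432,.0272,.03],-45); print(p,t, (Q.inv()*frame(-45)).as_rotvec(degrees=True))
for r in rows(p,Q,t,frame(-45),5,0): print(r)
```

```text
{'time_s': 2.25, 'qpos': array([-59.04591082,  14.71557938,  13.87200142, 119.49476674,
        34.95915276,  76.07096635, -49.05056903]), 'joint_velocities': array([-0.99856502, -0.9025686 , -1.97893827, -2.11558687, -0.4208734 ,
       -0.33243516,  0.37737194]), 'effort': array([  0.95299825, -33.09715748,   3.50481972, -20.0690335 ,
         2.3321034 ,   2.80935936,  -0.052342  ]), 'tool_pos': array([0.3876919 , 0.20740886, 0.21671222]), 'tool_rot': array([1.34870588e+02, 1.33620473e-01, 1.36247745e+01]), 'force': array([-0.13163024,  0.34535094, -0.3917678 ]), 'wrist_torque': array([ 0.70209521,  0.24536671, -0.01894306]), 'grip_width': 0.08760209187050251}
[0.3876919  0.20740886 0.21671222] [0.40453494 0.13986619 0.14596551] [0.12932469 0.1476297  0.04145823]
[0, 0.0001, -0.0002, 0.0198, 0.03, 0.03, 0.01]
[0, 0.0001, -0.0002, 0.0198, 0.03, 0.03, 0.01]
[0, 0.0001, -0.0002, 0.0198, 0.03, 0.03, 0.01]
[0, 0.0001, -0.0002, 0.0198, 0.03, 0.03, 0.01]
[0, 0.0001, -0.0002, 0.0198, 0.03, 0.03, 0.01]
```

View pics/s1.png

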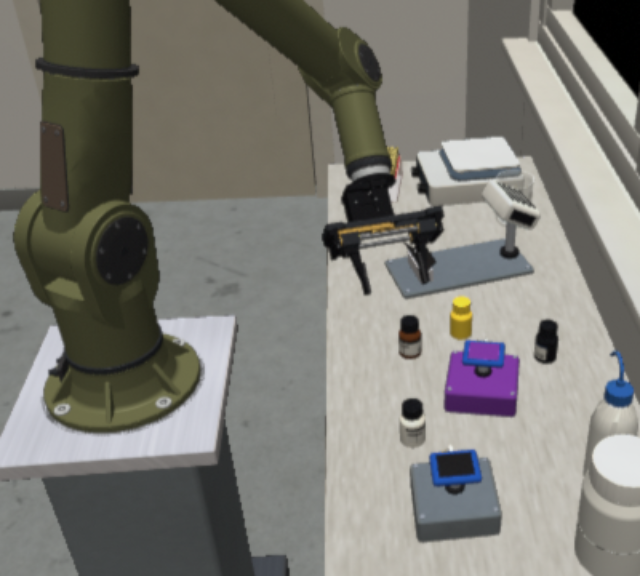

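The gripper points down at 45° towards the brown bottle, now at crop pixel (410,340), with its wide body along the jaw axis. The yellow look-alike at (460,318) is clear of it.

>>> {"method": "jog_arm", "body": {"rows": [[0,0.0001,-0.0002,0.0198,0.03,0.03,0],[0,0.0001,-0.0002,0.0198,0.03,0.03,0],[0,0.0001,-0.0002,0.0198,0.03,0.03,0],[0,0.0001,-0.0002,0.0198,0.03,0.03,0],[0,0.0001,-0.0002,0.0198,0.03,0.03,0],[0,0,0,0,0,0,0],[0,0,0,0,0,0,0]]}}

```text
time_s: 2.88
tool_pos: [0.4047, 0.142, 0.1469]
tool_rot: [135.1, -0.1, 13.9]
force: [-0.1, 0.1, 0.3]
grip_width: 0.087
```

Run:
```python
from plan import *
p,Q,o=cur(); print(o['qpos'],p,o['force'], "gp",p+.164*Q.as_matrix()[:,2],o['tool_rot'])
im,d,w=cloud("side"); cv2.imwrite("pics/s2.png",cv2.resize(im[200:310,230:390,::-1],None,fx=4,fy=4))
```

```text
[-54.57197439  19.75681861  16.75602162 124.79857153  39.39652377
  63.64861951 -50.63094987] [0.40467326 0.14204563 0.14691005] [-0.07426172  0.1424914   0.26294005] gp [0.4325524  0.02966722 0.03076425] [ 1.35089171e+02 -5.49906167e-02  1.38776435e+01]
```

View pics/s2.png

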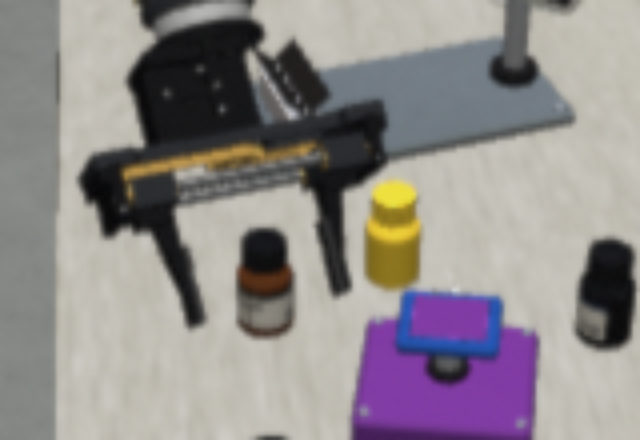

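The bottle at crop (265,290) sits between the two fingers at (190,300) and (340,270). Closing.

>>> {"method": "jog_arm", "body": {"rows": [[0.3,0,0,0.0015,0,0,0],[0.5,0,0,0,0,0,0],[0.8,0,0,0,0,0,0],[1,0,0,0,0,0,0],[1,0,0,0,0,0,0],[1,0,0,0,0,0,0],[1,0,0,0,0,0,0],[1,0,0,0,0,0,0]], "grip_force": 20}}

```text
time_s: 3.6
tool_pos: [0.4049, 0.1402, 0.1455]
tool_rot: [135.1, -0.1, 13.8]
force: [0.2, 0.5, 0.6]
grip_width: 0.0417
```

Run:
```python
from plan import *
p,Q,o=cur(); print(o['grip_width'],p,o['force'], "gp",p+.164*Q.as_matrix()[:,2],o['tool_rot'])
up=p+[0,0,.16]
for r in rows(p,Q,up,Q,6,1): print(r)
t=tcp([.467,.2357,.115],45); print(t)
for r in rows(up,Q,t,frame(45),18,1): print(r)
```

```text
0.04167548139013692 [0.40487093 0.14015761 0.14554273] [0.23723108 0.53964525 0.64877704] gp [0.43268128 0.02769059 0.02946622] [ 1.35054890e+02 -5.28672141e-02  1.38362675e+01]
[1, 0.0, 0.0188, -0.0189, 0.0, 0.0, 0.0]
[1, 0.0, 0.0188, -0.0189, 0.0, 0.0, 0.0]
[1, 0.0, 0.0188, -0.0189, 0.0, 0.0, 0.0]
[1, 0.0, 0.0188, -0.0189, 0.0, 0.0, 0.0]
[1, 0.0, 0.0188, -0.0189, 0.0, 0.0, 0.0]
[1, 0.0, 0.0188, -0.0189, 0.0, 0.0, 0.0]
[0.49446506 0.12303381 0.23096551]
[1, 0.0046, -0.0014, 0.0044, 5.0, -0.0, 0.01]
[1, 0.0046, -0.001, 0.0045, 5.0, -0.0, 0.01]
[1, 0.0046, -0.0006, 0.0046, 5.0, -0.0, 0.01]
[1, 0.0046, -0.0002, 0.0046, 5.0, -0.0, 0.01]
[1, 0.0046, 0.0002, 0.0047, 5.0, -0.0, 0.01]
[1, 0.0046, 0.0006, 0.0046, 5.0, -0.0, 0.01]
[1, 0.0046, 0.001, 0.0046, 5.0, -0.0, 0.01]
[1, 0.0046, 0.0014, 0.0045, 5.0, -0.0, 0.01]
[1, 0.0046, 0.0017, 0.0043, 5.0, -0.0, 0.01]
[1, 0.0046, 0.0021, 0.0041, 5.0, -0.0, 0.01]
[1, 0.0046, 0.0025, 0.0039, 5.0, -0.0, 0.01]
[1, 0.0046, 0.0028, 0.0037, 5.0, -0.0, 0.01]
[1, 0.0046, 0.0031, 0.0035, 5.0, -0.0, 0.01]
[1, 0.0046, 0.0034, 0.0032, 5.0, -0.0, 0.01]
[1, 0.0046, 0.0037, 0.0029, 5.0, -0.0, 0.01]
[1, 0.0046, 0.0039, 0.0025, 5.0, -0.0, 0.01]
[1, 0.0046, 0.0041, 0.0022, 5.0, -0.0, 0.01]
[1, 0.0046, 0.0043, 0.0018, 5.0, -0.0, 0.01]
```

>>> {"method": "jog_arm", "body": {"rows": [[1,0,0,0,0,0,0],[1,0,0,0,0,0,0],[1,0,0,0,0,0,0],[1,0,0.0094,-0.0095,0,0,0],[1,0,0.0188,-0.0189,0,0,0],[1,0,0.0188,-0.0189,0,0,0],[1,0,0.0188,-0.0189,0,0,0],[1,0,0.0188,-0.0189,0,0,0],[1,0,0.0188,-0.0189,0,0,0],[1,0,0.0094,-0.0095,0,0,0],[1,0,0,0,0,0,0]]}}

```text
time_s: 4.52
tool_pos: [0.4055, 0.1408, 0.3083]
tool_rot: [135.2, -0.3, 13.8]
force: [1.0, -0.0, -0.4]
grip_width: 0.035
```

>>> {"method": "jog_arm", "body": {"rows": [[1,0.0046,-0.0014,0.0044,5,0,0],[1,0.0046,-0.001,0.0045,5,0,0],[1,0.0046,-0.0006,0.0046,5,0,0],[1,0.0046,-0.0002,0.0046,5,0,0],[1,0.0046,0.0002,0.0047,5,0,0],[1,0.0046,0.0006,0.0046,5,0,0],[1,0.0046,0.001,0.0046,5,0,0],[1,0.0046,0.0014,0.0045,5,0,0],[1,0.0046,0.0017,0.0043,5,0,0]]}}

```text
time_s: 5.27
tool_pos: [0.4492, 0.1315, 0.2671]
tool_rot: [-179.7, 0.0, 13.8]
force: [-0.9, 0.9, -1.8]
grip_width: 0.0348
```

>>> {"method": "jog_arm", "body": {"rows": [[1,0.0046,0.0021,0.0041,5,0,0],[1,0.0046,0.0025,0.0039,5,0,0],[1,0.0046,0.0028,0.0037,5,0,0],[1,0.0046,0.0031,0.0035,5,0,0],[1,0.0046,0.0034,0.0032,5,0,0],[1,0.0046,0.0037,0.0029,5,0,0],[1,0.0046,0.0039,0.0025,5,0,0],[1,0.0046,0.0041,0.0022,5,0,0],[1,0.0046,0.0043,0.0018,5,0,0],[1,0,0,0,0,0,0],[1,0,0,0,0,0,0],[1,0,0,0,0,0,0]]}}

```text
time_s: 6.27
tool_pos: [0.4938, 0.1232, 0.2304]
tool_rot: [-135.1, 0.0, 13.8]
force: [-0.9, 0.1, -0.2]
grip_width: 0.035
```

Run:
```python
from plan import *
np.set_printoptions(precision=4,suppress=True)
p,Q,o=cur(); print(o['grip_width'],p,o['force'],o['qpos'], "gp",p+.164*Q.as_matrix()[:,2],o['tool_rot'])
im,d,w=cloud("side"); cv2.imwrite("pics/s3.png",cv2.resize(im[140:300,230:390,::-1],None,fx=3.7,fy=3.7))
hsv=cv2.cvtColor(im,cv2.COLOR_RGB2HSV)
m=(hsv[...,0]<14)&(hsv[...,1]>120)&(np.abs(w[...,0]-.466)<.06)&(np.abs(w[...,1]-.24)<.1)&(w[...,2]>.06)&(w[...,2]<.2)
print(m.sum(),w[m].mean(0) if m.any() else 0, np.argwhere(m).mean(0) if m.any() else 0)
for r in outline_of("side","brown_bottle")[:3]: print(r['conf'],r['box'])
```

```text
0.035029727034293974 [0.4938 0.1232 0.2304] [-0.8782  0.0904 -0.233 ] [-26.496   18.1769  27.2297 114.6648 -54.2037  74.2728  42.143 ] gp [0.466  0.2356 0.1143] [-135.0867    0.0482   13.8388]
0 0 0
0.85 [321.1, 242.9, 335.0, 270.2]
0.41 [308.2, 339.3, 339.2, 369.2]
0.39 [301.7, 204.7, 309.3, 209.7]
```

View pics/s3.png

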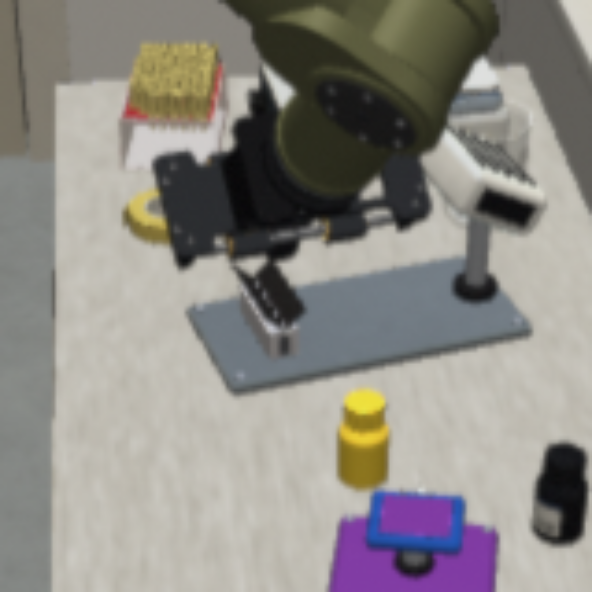

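Cradle at crop (275,305) is free; the black cap shows just below the gripper at (285,248), above the cradle. Bottle is still gripped (35 mm). Lowering.

>>> {"method": "jog_arm", "body": {"rows": [[1,0,0.0055,0.0055,0,0,0],[1,0,0.0055,0.0055,0,0,0],[1,0,0.0055,0.0055,0,0,0],[1,0,0.0055,0.0055,0,0,0],[1,0,0.0035,0.0035,0,0,0],[1,0,0.0035,0.0035,0,0,0],[1,0,0.002,0.002,0,0,0],[1,0,0,0,0,0,0]]}}

```text
time_s: 7.03
tool_pos: [0.4951, 0.1233, 0.1872]
tool_rot: [-135.0, -0.1, 13.8]
force: [2.5, 2.0, -0.3]
grip_width: 0.0353
```

Run:
```python
from plan import *
np.set_printoptions(precision=4,suppress=True)
p,Q,o=cur(); print(o['grip_width'],p,o['force'],"gp",p+.164*Q.as_matrix()[:,2])
a,d,w1=cloud("side");b,d,w2=cloud("top")
A=cv2.resize(a[150:270,250:380,::-1],(400,369),interpolation=cv2.INTER_CUBIC);B=cv2.resize(b[215:325,180:299,::-1],(399,369),interpolation=cv2.INTER_CUBIC)
cv2.imwrite("pics/s4.png",np.hstack([A,B]))
```

```text
0.03529459049163704 [0.4951 0.1233 0.1872] [ 2.4743  1.9615 -0.2671] gp [0.4678 0.2362 0.0713]
```

View pics/s4.png

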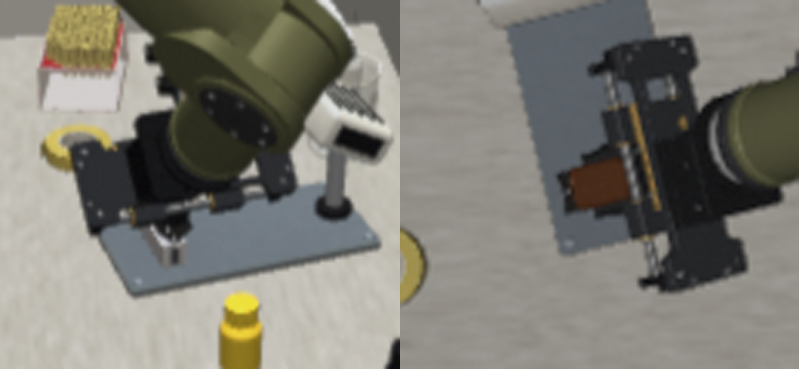

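The top crop shows the brown body horizontal over the groove at (600,185), between the fingers; its long axis looks parallel to the cradle. Continuing down gently.

>>> {"method": "jog_arm", "body": {"rows": [[1,0,0.0015,0.0015,0,0,0],[1,0,0,0,0,0,0],[1,0,0,0,0,0,0]]}}

```text
time_s: 7.38
tool_pos: [0.4951, 0.1233, 0.1858]
tool_rot: [-134.9, -0.2, 13.8]
force: [4.3, 1.6, 1.2]
grip_width: 0.035
```

>>> {"method": "jog_arm", "body": {"rows": [[1,0,0.0015,0.0015,0,0,0],[1,0,0,0,0,0,0],[1,0,0,0,0,0,0]]}}

```text
time_s: 7.63
tool_pos: [0.4952, 0.1232, 0.1837]
tool_rot: [-134.9, -0.2, 13.8]
force: [5.2, 2.1, 2.9]
grip_width: 0.035
```

Run:
```python
from plan import *
np.set_printoptions(precision=4,suppress=True)
p,Q,o=cur(); print(o['grip_width'],p,o['force'],o['wrist_torque'],"gp",p+.164*Q.as_matrix()[:,2])
b,d,w=cloud("top")
hsv=cv2.cvtColor(b,cv2.COLOR_RGB2HSV)
m=((hsv[...,0]<14)&(hsv[...,1]>110)&(w[...,2]>.04)&(w[...,2]<.12)&(abs(w[...,0]-.466)<.08)&(abs(w[...,1]-.26)<.08))
s=w[m];print(len(s),s.mean(0),s.max(0),s.min(0),cv2.minAreaRect((s[:,:2]*1000).astype(np.float32)))
Rs=rot([0,0,13.7]);l=Rs.inv().apply(s-[.466,.2407,0])
for lo in np.arange(-.03,.06,.01):
    k=(l[:,1]>lo)&(l[:,1]<lo+.01)
    if k.sum()>3: print(lo,k.sum(),np.median(l[k,0]),l[k,0].min(),l[k,0].max(),np.percentile(l[k,2],90))
```

```text
0.03504297514030902 [0.4952 0.1232 0.1837] [5.2069 2.0711 2.9125] [-0.218 -1.028 -0.953] gp [0.4679 0.2361 0.0679]
199 [0.4656 0.2435 0.0807] [0.485  0.272  0.0888] [0.4477 0.2211 0.0431] ((465.03759765625, 246.89219665527344), (34.160888671875, 49.02629470825195), 15.076061248779297)
-0.019999999999999997 39 -0.00026961911694950826 -0.01613334456459188 0.017159533910968305 0.08542027380228405
-0.009999999999999995 47 0.0010360362300912318 -0.016148711427167336 0.01751966489997259 0.08530126671118206
6.938893903907228e-18 49 0.0003807322043357018 -0.01661938180708299 0.017688384805755304 0.08558512092038377
0.010000000000000009 44 0.00013240067560649815 -0.016075604371434054 0.01541698500387044 0.08687767386526687
0.02000000000000001 19 -0.0022623482738619973 -0.013537946126577226 0.01416340802536693 0.08534127857023925
```

Forces show the −x flank pushing; shift 2 mm towards +x and settle.

>>> {"method": "jog_arm", "body": {"rows": [[1,0.002,0,0,0,0,0],[1,0,0.001,0.001,0,0,0],[1,0,0,0,0,0,0],[1,0,0,0,0,0,0]]}}

```text
time_s: 8.02
tool_pos: [0.496, 0.1236, 0.1815]
tool_rot: [-134.9, -0.0, 13.9]
force: [2.4, 0.1, 3.4]
grip_width: 0.0346
```

>>> {"method": "jog_arm", "body": {"rows": [[1,0,0,0,0,0,0],[0.5,0,0,0,0,0,0],[0.4,0,0,0,0,0,0],[0.3,0,0,0,0,0,0],[0.2,0,0,0,0,0,0],[0.1,0,0,0,0,0,0],[0,0,0,0,0,0,0],[0,0,0,0,0,0,0],[0,0,0,0,0,0,0]]}}

```text
time_s: 8.77
tool_pos: [0.4962, 0.1237, 0.1816]
tool_rot: [-134.9, -0.0, 13.8]
force: [0.1, -0.5, -0.7]
grip_width: 0.0803
```

```bash
cat > bot.py <<'E'
from plan import *
np.set_printoptions(precision=4,suppress=True)
p,Q,o=cur(); print(o['time_s'],o['grip_width'],p,o['force'],"gp",p+.164*Q.as_matrix()[:,2])
b,d,w=cloud("top")
hsv=cv2.cvtColor(b,cv2.COLOR_RGB2HSV)
Rs=rot([0,0,13.7]);l=Rs.inv().apply((w-[.466,.2407,0]).reshape(-1,3)).reshape(w.shape)
m=((hsv[...,0]<14)&(hsv[...,1]>110)&(w[...,2]>.06)&(w[...,2]<.12)&(abs(l[...,0])<.04)&(abs(l[...,1])<.08))
s=l[m];print(len(s),s.mean(0),s.max(0),s.min(0))
m=(w[...,2]>.06)&(w[...,2]<.12)&(abs(l[...,0])<.04)&(abs(l[...,1])<.08);s=l[m]
print("all",s.max(0),s.min(0),np.percentile(s[:,2],95),cv2.minAreaRect((s[:,:2]*1000).astype(np.float32)))
E
python3 bot.py
```

```text
8.7667 0.08028771418059767 [0.4962 0.1237 0.1816] [ 0.0757 -0.5134 -0.6658] gp [0.4685 0.2365 0.0657]
187 [0.0012 0.0031 0.0794] [0.0173 0.0242 0.0873] [-0.0147 -0.0178  0.0681]
all [0.04   0.0242 0.115 ] [-0.0399 -0.0798  0.0649] 0.09408915365158406 ((-1.6962566375732422, -31.26827621459961), (62.82388687133789, 111.68955993652344), 13.639012336730957)
```

>>> {"method": "jog_arm", "body": {"rows": [[0,0,-0.005,-0.005,0,0,0],[0,0,-0.008,-0.008,0,0,0],[0,0,-0.014,-0.014,0,0,0],[0,0,-0.02,-0.02,0,0,0],[0,0,-0.02,-0.02,0,0,0],[0,0,-0.02,-0.02,0,0,0],[0,0,-0.01,-0.01,0,0,0],[0,0,0,0,0,0,0]]}}

```text
time_s: 9.48
tool_pos: [0.4972, 0.1234, 0.324]
tool_rot: [-134.9, -0.5, 13.8]
force: [0.4, -0.4, -0.7]
grip_width: 0.087
```

```bash
python3 bot.py
python3 - <<'E'
from plan import *
p,Q,o=cur()
t=np.array([.4637,-.3025,.305]); D=rot([180,0,0]); print(p,o['qpos'])
for r in rows(p,Q,t,D,18,1): print(r)
E
```

```text
9.4833 0.08704874984983757 [0.4972 0.1234 0.324 ] [ 0.4491 -0.3927 -0.6578] gp [0.4705 0.2365 0.2083]
131 [0.0003 0.0058 0.0796] [0.0173 0.0238 0.0859] [-0.0147 -0.0184  0.0694]
all [0.018  0.0238 0.0881] [-0.0179 -0.0187  0.0641] 0.08440451189940679 ((0.11478614807128906, 2.498800277709961), (42.430511474609375, 35.98019790649414), 89.54032135009766)
[0.49663435 0.12334172 0.32174965] [-28.1719562   10.65883475  28.41576928 110.72422095 -49.57143821
  79.535092    32.76919293]
[1, -0.0074, 0.0165, -0.0153, -2.49, 0.28, 0.74]
[1, -0.0071, 0.0173, -0.0146, -2.49, 0.28, 0.74]
[1, -0.0069, 0.018, -0.0139, -2.49, 0.28, 0.74]
[1, -0.0065, 0.0187, -0.0131, -2.49, 0.28, 0.74]
[1, -0.0062, 0.0193, -0.0123, -2.49, 0.28, 0.74]
[1, -0.0059, 0.0199, -0.0115, -2.49, 0.28, 0.74]
[1, -0.0056, 0.0205, -0.0107, -2.49, 0.28, 0.74]
[1, -0.0053, 0.021, -0.0098, -2.49, 0.28, 0.74]
[1, -0.005, 0.0214, -0.0089, -2.49, 0.28, 0.74]
[1, -0.0047, 0.0219, -0.008, -2.49, 0.28, 0.74]
[1, -0.0043, 0.0223, -0.007, -2.49, 0.28, 0.74]
[1, -0.004, 0.0226, -0.0061, -2.49, 0.28, 0.74]
[1, -0.0037, 0.0229, -0.0051, -2.49, 0.28, 0.74]
[1, -0.0034, 0.0231, -0.0041, -2.49, 0.28, 0.74]
[1, -0.0031, 0.0233, -0.0031, -2.49, 0.28, 0.74]
[1, -0.0027, 0.0235, -0.0021, -2.49, 0.28, 0.74]
[1, -0.0024, 0.0236, -0.0011, -2.49, 0.28, 0.74]
[1, -0.0021, 0.0237, -0.0001, -2.49, 0.28, 0.74]
```

The bottle lies in the cradle, centred within a few mm. Moving to hover over the paddle, gripper shut.

>>> {"method": "jog_arm", "body": {"rows": [[0.5,-0.0074,0.0165,-0.0153,-2.49,0.28,0.74],[1,-0.0071,0.0173,-0.0146,-2.49,0.28,0.74],[1,-0.0069,0.018,-0.0139,-2.49,0.28,0.74],[1,-0.0065,0.0187,-0.0131,-2.49,0.28,0.74],[1,-0.0062,0.0193,-0.0123,-2.49,0.28,0.74],[1,-0.0059,0.0199,-0.0115,-2.49,0.28,0.74],[1,-0.0056,0.0205,-0.0107,-2.49,0.28,0.74],[1,-0.0053,0.021,-0.0098,-2.49,0.28,0.74],[1,-0.005,0.0214,-0.0089,-2.49,0.28,0.74]]}}

```text
time_s: 10.28
tool_pos: [0.479, -0.0904, 0.31]
tool_rot: [-157.6, 1.7, 6.9]
force: [0.1, 0.5, -0.8]
grip_width: 0.035
```

>>> {"method": "jog_arm", "body": {"rows": [[1,-0.0047,0.0219,-0.008,-2.49,0.28,0.74],[1,-0.0043,0.0223,-0.007,-2.49,0.28,0.74],[1,-0.004,0.0226,-0.0061,-2.49,0.28,0.74],[1,-0.0037,0.0229,-0.0051,-2.49,0.28,0.74],[1,-0.0034,0.0231,-0.0041,-2.49,0.28,0.74],[1,-0.0031,0.0233,-0.0031,-2.49,0.28,0.74],[1,-0.0027,0.0235,-0.0021,-2.49,0.28,0.74],[1,-0.0024,0.0236,-0.0011,-2.49,0.28,0.74],[1,-0.0021,0.0237,-0.0001,-2.49,0.28,0.74],[1,0,0,0,0,0,0],[1,0,0,0,0,0,0],[1,0,0,0,0,0,0]]}}

```text
time_s: 11.28
tool_pos: [0.4632, -0.302, 0.3021]
tool_rot: [-180.0, 0.4, -0.0]
force: [-0.4, 0.0, -0.0]
grip_width: 0.0008
```

```bash
python3 bot.py
python3 - <<'E'
from plan import *
np.set_printoptions(precision=4,suppress=True)
p,Q,o=cur(); print(o['tool_rot'],o['force'])
a,d,w=cloud("side")
cv2.imwrite("pics/s5.png",cv2.resize(a[260:420,250:410,::-1],None,fx=3.7,fy=3.7))
s=w[335:370,300:350].reshape(-1,3); s=s[(s[:,2]>.077)&(s[:,2]<.093)&(abs(s[:,0]-.4637)<.04)&(abs(s[:,1]+.3025)<.04)]
print(len(s),np.median(s[:,2]),cv2.minAreaRect((s[:,:2]*1000).astype(np.float32)))
E
```

```text
11.2833 0.0007703517849325552 [ 0.4632 -0.302   0.3021] [-0.4091  0.0466 -0.0035] gp [ 0.462  -0.3019  0.1381]
214 [0.001  0.0006 0.0792] [0.0173 0.0241 0.089 ] [-0.0148 -0.0235  0.0691]
all [0.0181 0.0241 0.089 ] [-0.0178 -0.042   0.06  ] 0.08390343544957499 ((0.1553173065185547, -8.949111938476562), (35.95541000366211, 66.0451889038086), 0.17546577751636505)
[-179.9767    0.4175    0.0193] [-0.6495 -0.6748 -0.5351]
638 0.0849738832412355 ((465.6594543457031, -302.6835021972656), (60.629337310791016, 56.78219985961914), 0.8358474373817444)
```

View pics/s5.png

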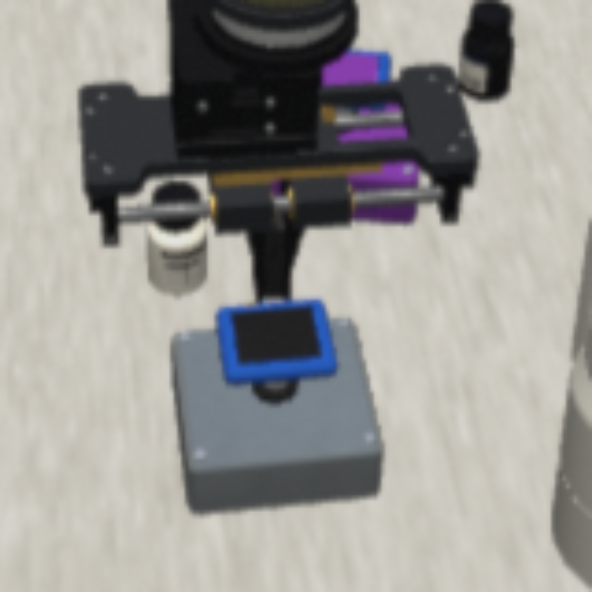

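The shut fingers (crop 275,290) hang over the blue paddle (275,340); the white bottle at (178,245) is beside and untouched. Lowering to contact.

>>> {"method": "jog_arm", "body": {"rows": [[1,0,0,0.01,0,0,0],[1,0,0,0.01,0,0,0],[1,0,0,0.008,0,0,0],[1,0,0,0.005,0,0,0],[1,0,0,0,0,0,0],[1,0,0,0,0,0,0]]}}

```text
time_s: 11.88
tool_pos: [0.4629, -0.3022, 0.2691]
tool_rot: [180.0, 0.4, -0.0]
force: [-0.7, 0.5, 0.1]
grip_width: 0.0007
```

>>> {"method": "jog_arm", "body": {"rows": [[1,0,0,0.002,0,0,0],[1,0,0,0.002,0,0,0],[1,0,0,0.002,0,0,0],[1,0,0,0,0,0,0],[1,0,0,0,0,0,0]]}}

```text
time_s: 12.3
tool_pos: [0.4632, -0.3025, 0.264]
tool_rot: [179.9, 0.3, -0.0]
force: [1.4, 0.7, 1.5]
grip_width: 0.0003
```

>>> {"method": "jog_arm", "body": {"rows": [[1,0,0,0.002,0,0,0],[1,0,0,0.002,0,0,0],[1,0,0,0.002,0,0,0],[1,0,0,0,0,0,0],[1,0,0,0,0,0,0]]}}

```text
time_s: 12.72
tool_pos: [0.4632, -0.3025, 0.2578]
tool_rot: [179.9, 0.3, -0.0]
force: [0.1, -0.5, 4.1]
grip_width: 0.0004
```

```bash
cat > pad.py <<'E'
from plan import *
import sys
np.set_printoptions(precision=4,suppress=True)
p,Q,o=cur(); print(o['time_s'],p,o['force'])
a,d,w=cloud("side")
if len(sys.argv)>1: cv2.imwrite(sys.argv[1],cv2.resize(a[300:400,280:380,::-1],None,fx=5,fy=5,interpolation=cv2.INTER_CUBIC))
# blue rim + dark pad of paddle, excluding finger (small |x-.463|)
m=(abs(w[...,0]-.4637)<.032)&(abs(w[...,0]-.4637)>.014)&(abs(w[...,1]+.3025)<.028)&(w[...,2]>.055)&(w[...,2]<.1)
print(m.sum(),"paddle z",np.median(w[m][:,2]))
E
python3 pad.py
```

```text
12.7167 [ 0.4632 -0.3025  0.2578] [ 0.08   -0.4617  4.0867]
334 paddle z 0.07469083311767222
```

>>> {"method": "jog_arm", "body": {"rows": [[1,0,0,0.002,0,0,0],[1,0,0,0,0,0,0],[1,0,0,0,0,0,0],[1,0,0,0,0,0,0],[1,0,0,0,0,0,0],[1,0,0,0,0,0,0],[1,0,0,0,0,0,0],[1,0,0,0,0,0,0],[1,0,0,0,0,0,0],[1,0,0,0,0,0,0]]}}

```text
time_s: 13.6
tool_pos: [0.4632, -0.3025, 0.256]
tool_rot: [179.9, 0.3, -0.0]
force: [0.9, -0.7, 5.7]
grip_width: 0.0002
```

```bash
python3 pad.py pics/s6.png; python3 bot.py
```

```text
13.6 [ 0.4632 -0.3025  0.256 ] [ 0.8932 -0.7206  5.729 ]
334 paddle z 0.0729699085911118
13.65 0.00042812031248198884 [ 0.4632 -0.3025  0.256 ] [ 1.4119 -0.9641  5.2838] gp [ 0.4622 -0.3027  0.092 ]
214 [0.001  0.0006 0.0787] [0.0174 0.0243 0.0877] [-0.0148 -0.0235  0.0661]
all [0.0182 0.0243 0.0877] [-0.0179 -0.0417  0.0605] 0.08400874906663676 ((0.21892356872558594, -8.678451538085938), (36.09946823120117, 65.915283203125), 0.6198728680610657)
```

View pics/s6.png

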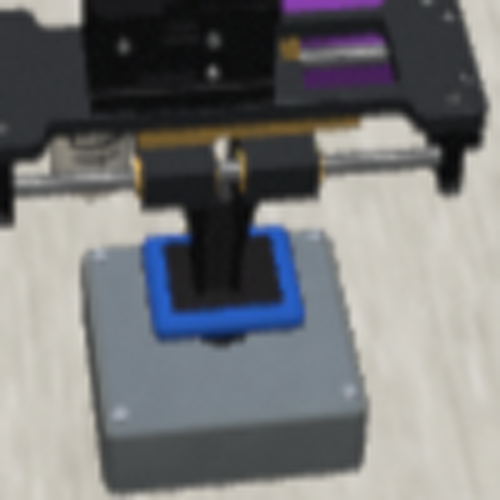

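The fingers press the middle of the paddle (220,290). Travel reads 11 mm from the TCP and 12 mm from depth, with a push of about 5.5 N, and it has been held for over half a second. The bottle is unmoved. Handing in.

```bash
python3 -c "
from cell import env
print(env.sign_off())"
```

```text
the job is handed in; nothing more can be done
None
```

I laid the brown bottle on its side in the V cradle, set down in the gripper and then let go. I then pressed the blue paddle into the green band with the shut fingers and handed the job in while still holding it there. The sign-off gives no verdict, so these are my own readings.

**Bottle:** The last top-camera check, about 4 s after I let go, put its middle within about 1 mm of my measured cradle centre, both across and along the groove. Its axis was within about 1° of the groove. Its top was 84 to 85 mm up, about the 83.5 mm expected when seated. While lowering, side force showed the bottle touching the −x flank, so my cradle estimate was about 2 mm off across the groove. I moved it 2 mm towards +x before letting go.

**Paddle:** Travel was about 11 mm from the tool height and about 12 mm from the camera depth. The push was 5.3 to 5.7 N, held for about 0.8 s before I handed in. I did not see the yellow pointer or the colour bands directly, as they face away from the side camera.

**Other things:** I saw no contact with any of the other objects in the pictures, but I did not measure their positions again at the end. The clock stood at 13.7 s of the 54 s allowed.

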